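# Set out the mat for making up an eluent

## Robot

A 6-joint arm with a two-finger parallel gripper is mounted at the origin on the work surface. World frame = base frame: x ahead of the robot, y to its left, z up, the work surface at z = 0. Lengths are in mm, angles in rad, forces in N, time in s.
With the tool pointing down it reaches from about 275 to 1000 mm from the base axis. Payload 8.4 kg.
Tool frame: the origin (TCP) lies on the mounting face of the last link; the fingertips stand 173 mm ahead of it and the grasp point (between the pads) lies 155 mm ahead of it; z points along the fingers, y is the direction in which the jaws open and shut (so a half turn about z gives the same grasp; the last joint's range is limited). The gripper opens to 85 mm and grips with 20 to 120 N. Pads are 22 mm wide; open, the fingers measure 114 mm over their backs; the gripper's body (76 mm by 85 mm) begins 54 mm behind the grasp point. The pads swing forward as they close: fully open they stand 13 mm farther back than shut.
Start: joints at [1.228, 0.353, 1.633, -0, 1.155, -0.002], TCP at [208.9, 589.059, 404.681] pointing down, gripper open.
Joint ranges: [-2.63, 2.63], [-0.92, 2.1], [0.06, 2.66], [-1.3, 4.44], [0, 2.69], [-3.02, 3.02]. Speed limits (rad/s): [2.22, 2.22, 2.79, 3.14, 3.14, 3.14].

## Interface

Orientations are given as [roll, pitch, yaw] about the fixed x, y, z axes, in that order (R = Rz(yaw) Ry(pitch) Rx(roll)).
In Python, from rig import r, grab_frame, spotter gives the robot as it stands.
- The arm moves only by the tool apply_moves, never from a script. Its argument "motion" is text: rows parted by semicolons, each of 5 numbers parted by spaces: the opening, from -1 (shut) to 1 (fully open), then the shift along the tool's x, y, z as a fraction of full scale, then the turn about the tool's z as a fraction of full scale. In form: hand x y z twist; .... A call has 1 to 20 rows; each row is the pose to reach, as a shift and turn from the pose commanded when the call began, along the tool's axes at that moment, turning the shorter way round; what a row does not reach only later rows make up. Full scale, the value 1, is 1 m for a shift and pi rad for a turn. A row lasts 1/12 s, in which the tool goes at most 41.7 mm and 7.16 degrees, less where a joint would pass 70% of its speed; a pose out of reach is approached as far as the arm can. A call with a number of a shift or a turn outside -1 to 1 is refused whole. A call with a gripper value outside its range is refused whole. The fingers move at their own pace and stop on an object; "squeeze" is the grip in N (left out, the last holds). Time passes only in rows, so rows that repeat a pose let the fingers close. It gives the time, the measured TCP pose, the force and the opening at its end, in the units of the state.
- r.sense(): the state, without advancing time (a new reading comes with each control period).
- grab_frame(name): name is "side" or "top"; returns a dict with "img" (420x560x3 uint8, red, green, blue), "fx", "fy", "cx", "cy" (pixels), "R" (3x3) and "t" (3): a world point X has camera coordinates R X + t. Camera axes: x right, y down, z forward; pixel columns grow to the right and rows downward; lengths in mm; the calibration is good to about 2 mm. A picture is of the moment at which its call begins. There is no depth.
- r.sign_off(): hands the job in, once; it reports no verdict.
Trained networks look in the newest picture that a camera, given by its name, has taken for a name from the list of things; names that differ only in an ending like _2 or _b are one class to them, and where a whole thing is asked for, a point or a joint stands for the part that bears it (a point fixed in the world has none). Each returns a list of dicts, best first, with "conf" (0 to 1); they miss things now and then, are a little off and sometimes report something else, mostly with a low value. They report only what shows in the picture. A call takes as long as a camera call.
- spotter.boxes_of(query, camera): "point" ([x, y, z] in mm, in world coordinates, good to about 4 mm: the middle of the surface that is visible of it).
- spotter.place_of(query, camera): "point" ([x, y, z] in mm, in world coordinates, good to about 4 mm: a listed point, or the origin of a listed thing).
The state is a dict: "clock": time; "qpos": joint angles; "qvel": joint speeds; "joint_efforts": joint torques, N m; "eef_pos": TCP position; "tcp_rot": TCP orientation; "contact_force": force on the tool from outside, world axes, zero at the start; "wrist_torque": the same for the moment, N m; "opening": opening from 0.0 (shut) to 1.0 (fully open).
Only numpy, scipy, OpenCV 4.12 (cv2) and the standard library are available. Lean on these libraries where they do the work, as an engineer would, in place of code of your own. Each camera call takes 0.05 s, during which the arm holds its last target.

## Task

Set out the bench mat for making up an eluent: stand the white beaker in the middle of the stirrer's round plate, lay the cork ring flat in the middle of the mat, midway between the stirrer and the tray, and stand the round flask upright in the cork ring. Stand both brown bottles in the tray, the tall one at the end next to the cork ring and the small one at the other end. Never tip anything over, and leave the conical flask and the wash bottle where they stand.

Things in the scene. Friction and masses are not known exactly. Their poses are not given: they have to be found in the camera images.
- ring_mid (a point): Loose cork ring (flask stand), lying flat: outside 110 mm, round hole 60 mm, so its wall is 25 mm wide; 30 mm high. It is too wide to grasp across: pinch the wall from above with one finger in the hole. The point is its centre, 15 mm up. 45 g. z up.
- flask_mid (a point): Loose clear-glass round flask with a small flat bottom, standing upright: 137 mm high, ball 85 mm across centred 38 mm above the bottom, neck 30 mm across from 78 to 131 mm, then a lip 37 mm across. Grasp it by the neck. The point is on its axis, 68.5 mm above its bottom. 130 g. Seated in the ring, its bottom is 22 mm above the ring's underside and it stays upright by itself.
- beaker_mid (a point): Loose white plastic beaker, open at the top, standing upright: 60 mm outside diameter, 80 mm high, wall 2.5 mm. The point is its centre, 40 mm up. About 70 g.
- tall_bottle_mid (a point): Loose brown glass bottle, the tall one, standing upright: body 70 mm in diameter, 140 mm high, dark screw cap 54 mm in diameter and 26 mm high at its top (from 114 to 140 mm), by which it can be lifted. The point is its centre, 70 mm up. About 420 g.
- small_bottle_mid (a point): Loose brown glass bottle, the small one, standing upright: body 46 mm in diameter, 88 mm high, dark screw cap 42 mm in diameter and 24 mm high at its top (from 64 to 88 mm), by which it can be lifted. The point is its centre, 44 mm up. About 140 g.
- mat: Flat blue-grey silicone bench mat fixed to the bench, 160 mm (its x) by 600 mm (its y, the long way) and 3 mm thick. The origin is the centre of its underside. The stirrer and the tray are fixed on it, one 210 mm to the left and the other 210 mm to the right of its centre (which is on which side varies), so the mat's origin is midway between them.
- stirrer_plate (a point): Magnetic stirrer, fixed on the mat: pale housing 120 mm wide with a low control panel on the side facing the robot, and a round bare steel plate 110 mm in diameter, whose top is 49 mm above the bench. The point is the centre of the plate's top.
- tray: Open grey plastic bottle tray, fixed on the mat: outside 110 mm (its x) by 190 mm (its y, the long way, roughly along the mat), walls 4 mm thick and 22 mm high. The origin is the centre of its underside, 3 mm above the bench; its inner floor is 4 mm above the origin.
- conical_mid (a point): Bystander: loose clear conical flask with a dark stopper, 68 mm in diameter at the bottom, 112 mm high. The point is on its axis, 56 mm up. Not to be moved.
- wash_mid (a point): Bystander: loose white wash bottle with a thin bent spout, 64 mm in diameter, 160 mm high. The point is on its axis, 70 mm up. Not to be moved.

How it is judged:
By the outcome, as a careful person would: the job done as asked, in the order asked, and still so for the second after the job is handed in, with the robot touching nothing.
It also fails if it takes over 128 s, if anything falls off the work surface, if the arm or the gripper's body presses on something with over 40 N, if the wrist force passes 120 N, or if a joint passes its speed limit or range.

## Working session

There is one attempt and no reset: what is moved stays moved. The work goes in short steps, Python scripts to look and compute and a tool call to move; the robot and the scene stay as the last step left them, time stands still between calls to the robot, and variables do not carry over. Pictures are saved under pics/ and viewed, and the job is handed in when it is done.

Besides the shell and the picture viewer there is one more tool, called after "Emit:" as name(argument=value, ...) on one line, values as JSON. apply_moves: Moves the arm, as the interface text tells. Its arguments: {"type":"object","properties":{"motion":{"type":"string"},"squeeze":{"type":"number"}},"required":["motion"]}

```bash
mkdir -p pics; ls; python3 - <<'E'
from rig import r, grab_frame, spotter
import cv2
print(r.sense())
for c in ("side","top"):
    f=grab_frame(c); cv2.imwrite(f"pics/{c}0.png",f["img"][:,:,::-1])
    print(c,f["fx"],f["fy"],f["cx"],f["cy"],f["R"],f["t"])
    for n in ["ring_mid","flask_mid","beaker_mid","tall_bottle_mid","small_bottle_mid","mat","stirrer_plate","tray","conical_mid","wash_mid"]:
        print(c,n,[( [round(v) for v in d["point"]],round(d["conf"],2)) for d in spotter.place_of(n,c)][:3])
print(r.sense()["clock"])
E
```

```text
pics
{'clock': 0.0, 'qpos': array([ 1.22759349e+00,  3.53658625e-01,  1.63413351e+00,  3.46593135e-05,
        1.15517849e+00, -2.39115848e-03]), 'qvel': array([ 1.55249850e-03,  8.09406079e-04,  1.41697209e-05, -3.14281326e-04,
        1.38353800e-03, -9.72980006e-04]), 'joint_efforts': array([ 5.60173557e-04, -6.05237103e+01, -3.42088187e+01,  1.08225527e-04,
        8.93724005e-03, -4.69328529e-05]), 'eef_pos': array([208.8199072 , 588.83920136, 403.95523231]), 'tcp_rot': array([-3.14021477e+00, -3.49841897e-05,  2.80076693e+00]), 'contact_force': array([ 0.56735206,  0.03471506, -0.57706308]), 'wrist_torque': array([0.01925567, 0.01364255, 0.02771993]), 'opening': 0.9935467385956848}
side 439.05526126027894 439.05526126027894 281.832200713596 202.78145071235394 [[ 0.99344378 -0.11285926  0.01822731]
 [-0.07017131 -0.72785116 -0.68213538]
 [ 0.09025206  0.67638412 -0.73099869]] [-555.83810499  127.20951516 1321.32056989]
side ring_mid [([377, 327, 16], 0.9), ([768, 76, 56], 0.7)]
side flask_mid [([368, -314, 65], 0.76)]
side beaker_mid [([402, 159, 42], 0.86)]
side tall_bottle_mid
[... 337 characters left out ...]
7004293 [[ 2.61371455e-02 -9.99642477e-01  5.63637842e-03]
 [-9.83852358e-01 -2.67221491e-02 -1.76975889e-01]
 [ 1.77063232e-01 -9.19719635e-04 -9.84199048e-01]] [  51.71582004  567.95672097 1116.22959571]
top ring_mid [([383, 331, 15], 0.77), ([640, 201, 47], 0.71), ([637, 424, 70], 0.51)]
top flask_mid [([372, -317, 72], 0.55)]
top beaker_mid [([403, 160, 40], 0.73)]
top tall_bottle_mid [([414, -176, 68], 0.64)]
top small_bottle_mid [([432, 10, 42], 0.51)]
top mat [([636, -8, 4], 0.76), ([769, 81, 56], 0.52)]
top stirrer_plate [([641, 202, 46], 0.75), ([414, -178, 71], 0.28)]
top tray [([624, -216, 4], 0.9)]
top conical_mid [([639, 425, 71], 0.43)]
top wash_mid [([639, 428, 73], 0.71)]
1.1
```

View pics/side0.png

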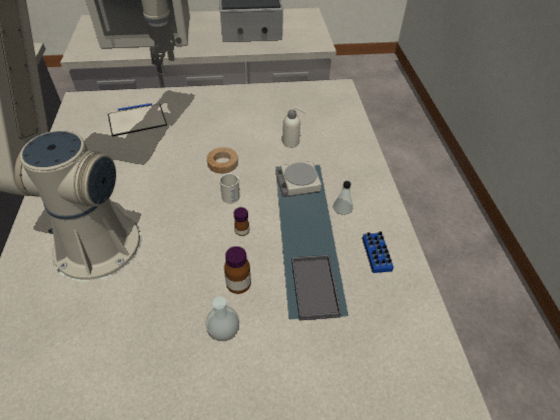

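View pics/top0.png

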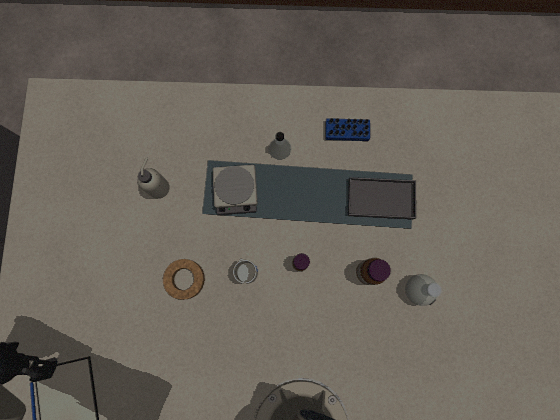

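```bash
python3 - <<'E'
import cv2
a=cv2.imread("pics/top0.png")
cv2.imwrite("pics/c1.png",cv2.resize(a[150:310,140:300],None,fx=3.7,fy=3.7,interpolation=cv2.INTER_CUBIC))
cv2.imwrite("pics/c2.png",cv2.resize(a[150:310,290:450],None,fx=3.7,fy=3.7,interpolation=cv2.INTER_CUBIC))
E
```

```text
(no output)
```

View pics/c1.png

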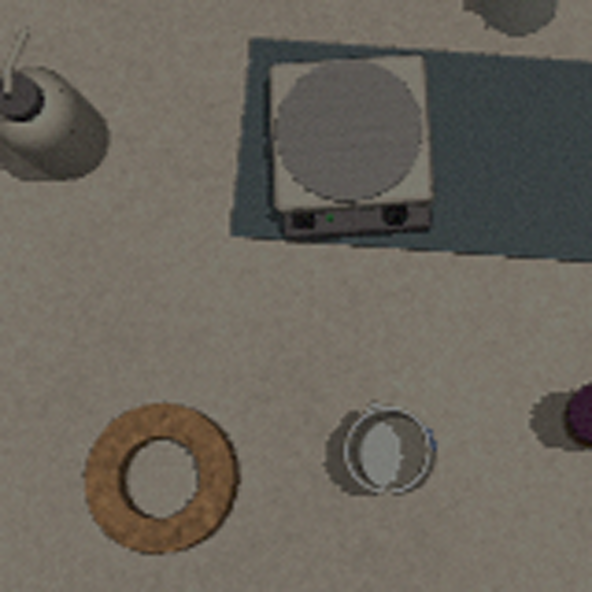

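View pics/c2.png

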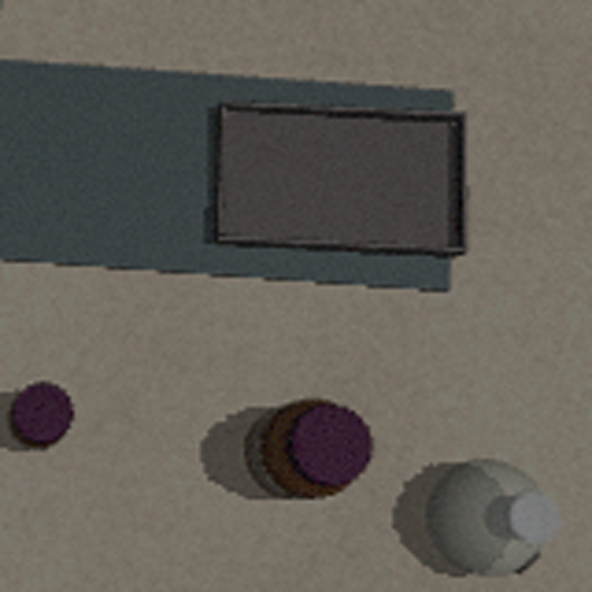

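```bash
cat > h.py <<'E'
import numpy as np
from rig import r, grab_frame, spotter
def cam(f,u,v,z):
    d=np.array([(u-f["cx"])/f["fx"],(v-f["cy"])/f["fy"],1.]); R=np.array(f["R"]);t=np.array(f["t"])
    C=-R.T@t; w=R.T@d; return C+w*(z-C[2])/w[2]
def proj(f,X):
    c=np.array(f["R"])@np.array(X)+np.array(f["t"]); return f["fx"]*c[0]/c[2]+f["cx"],f["fy"]*c[1]/c[2]+f["cy"]
E
python3 - <<'E'
from h import *
f=grab_frame("top")
def p(n,ox,u,v,z):
    X=cam(f,ox+(u+.5)/3.7-.5,150+(v+.5)/3.7-.5,z); print(n,X.round(1)); return X
p("plate",140,347.5,130,49);p("ring",140,161.5,478,30);p("beaker",140,389,450,80)
p("tall",290,330.5,445,140);p("small",290,42.5,414,88);p("flask",290,535,519,137)
a=p("mTL",140,250,38,3);b=p("mBL",140,231,236,3);c=p("mTR",290,454,91,3);d=p("mBR",290,449,291,3)
print((a+b+c+d)/4,np.arctan2(*(a-c)[:2][::-1])-np.pi/2,np.arctan2(*(b-d)[:2][::-1])-np.pi/2,np.linalg.norm(a-c),np.linalg.norm(a-b))
a=p("tTL",290,219,103,25);b=p("tBL",290,216,242,25);c=p("tTR",290,466,114,25);d=p("tBR",290,463,255,25)
print((a+b+c+d)/4,np.arctan2(*(a-c)[:2][::-1])-np.pi/2,np.arctan2(*(b-d)[:2][::-1])-np.pi/2,np.linalg.norm(a-c),np.linalg.norm(a-b))
E
```

```text
plate [641.6 202.8  49. ]
ring [380.1 329.2  30. ]
beaker [402.9 159.2  80. ]
tall [ 412.7 -177.5  140. ]
small [431.6  13.   88. ]
flask [ 367.5 -313.8  137. ]
mTL [725.3 288.5   3. ]
mBL [566.3 294.1   3. ]
mTR [ 698.7 -310.5    3. ]
mBR [ 539.5 -302.2    3. ]
[632.46507187  -7.52228594   3.        ] -0.04446715253801714 -0.04490782289864792 599.6718124092694 159.13698408222888
tTL [ 677.9 -121.9   25. ]
tBL [ 569.  -119.4   25. ]
tTR [ 674.4 -312.3   25. ]
tBR [ 564.1 -306.8   25. ]
[ 621.33065076 -215.09939307   25.        ] -0.018275903325244425 -0.0262819104824481 190.4655774950051 108.89645377583152
```

Emit:
apply_moves(motion="1 -0.08 -0.08 0 0.1; 1 -0.16 -0.17 0 0.2; 1 -0.326 -0.340 0 0.391; 1 -0.326 -0.340 0 0.391; 1 -0.326 -0.340 0 0.391; 1 -0.326 -0.340 0 0.391; 1 -0.326 -0.340 0 0.391; 1 -0.326 -0.340 0 0.391; 1 -0.326 -0.340 0 0.391; 1 -0.326 -0.340 0 0.391; 1 -0.326 -0.340 0 0.391; 1 -0.326 -0.340 0.05 0.391; 1 -0.326 -0.340 0.1 0.391; 1 -0.326 -0.340 0.1 0.391; 1 -0.326 -0.340 0.1 0.391; 1 -0.326 -0.340 0.1 0.391; 1 -0.326 -0.340 0.1 0.391", squeeze=25)

```text
clock: 2.57
eef_pos: [403.2, 160.1, 306.0]
tcp_rot: [3.14, -0.001, 1.573]
contact_force: [0.9, -0.1, 0.7]
opening: 1.004
```

Emit:
apply_moves(motion="1 -0.001 0 0.03 0; 1 -0.001 0 0.06 0; 1 -0.001 0 0.088 0; 1 -0.001 0 0.088 0; 1 -0.001 0 0.088 0; -0.1 -0.001 0 0.088 0; -0.1 -0.001 0 0.088 0; -0.1 -0.001 0 0.088 0; -0.1 -0.001 0 0.088 0; -0.1 -0.001 0 0.088 0; -0.1 -0.001 0 0.088 0; -0.1 -0.001 0 0.088 0; -0.1 -0.001 0 0.088 0; -0.1 -0.001 0 0.088 0; -0.1 -0.001 0 0.088 0", squeeze=25)

```text
clock: 3.82
eef_pos: [403.6, 159.1, 218.8]
tcp_rot: [3.138, -0.002, 1.572]
contact_force: [-1.0, 0.2, 9.4]
opening: 0.706
```

```bash
cat > look.py <<'E'
import sys,cv2
from h import *
# name tag x y z half : crop around world point in both cams
tag=sys.argv[1]; X=[float(v) for v in sys.argv[2:5]]; s=int(sys.argv[5])
o=[]
for c in ("side","top"):
    f=grab_frame(c); u,v=[int(round(k)) for k in proj(f,X)]
    u=min(max(u,s),560-s); v=min(max(v,s),420-s)
    im=f["img"][v-s:v+s,u-s:u+s,::-1]; o.append(cv2.resize(im,(400,400),interpolation=cv2.INTER_CUBIC))
    print(c,"origin",u-s,v-s,"scale",200/s)
cv2.imwrite(f"pics/{tag}.png",cv2.hconcat(o))
print(r.sense()["eef_pos"].round(1),r.sense()["contact_force"].round(1),r.sense()["opening"])
E
python3 look.py g1 403 159 80 60
```

```text
side origin 168 121 scale 3.3333333333333335
top origin 185 211 scale 3.3333333333333335
[403.5 159.1 218.8] [-0.4 -0.2  9.6] 0.7089470556692273
```

View pics/g1.png

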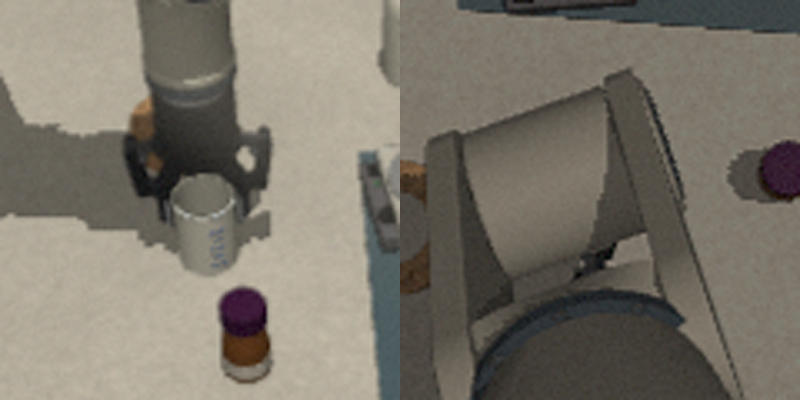

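Emit:
apply_moves(motion="-0.1 0 0 -0.01 0; -0.1 0 0 -0.03 0; -0.1 0 0 -0.06 0; -0.1 0 0 -0.09 0; -0.1 0.002 0.015 -0.09 0; -0.1 0.007 0.04 -0.09 0; -0.1 0.012 0.07 -0.09 0; -0.1 0.018 0.1 -0.09 0; -0.1 0.024 0.13 -0.09 0; -0.1 0.029 0.16 -0.09 0; -0.1 0.035 0.19 -0.09 0; -0.1 0.040 0.22 -0.09 0; -0.1 0.0435 0.232 -0.09 0; -0.1 0.0435 0.238 -0.09 0; -0.1 0.0435 0.238 -0.09 0; -0.1 0.0435 0.238 -0.09 0; -0.1 0.0435 0.238 -0.08 0; -0.1 0.0435 0.238 -0.065 0; -0.1 0.0435 0.238 -0.055 0; -0.1 0.0435 0.238 -0.055 0")

```text
clock: 5.58
eef_pos: [638.6, 202.1, 269.0]
tcp_rot: [-3.137, 0.001, 1.573]
contact_force: [-0.7, -0.8, -0.7]
opening: 0.703
```

```bash
python3 look.py g2 642 203 80 60
```

```text
side origin 240 107 scale 3.3333333333333335
top origin 172 122 scale 3.3333333333333335
[639.8 202.5 271.2] [ 0.  -0.6 -0.8] 0.706039042031021
```

View pics/g2.png

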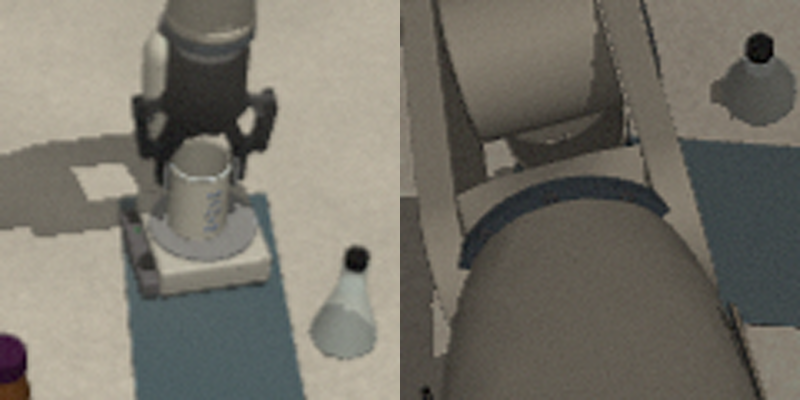

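Emit:
apply_moves(motion="-0.1 0 0.001 0 0; -0.1 0 0.001 0.002 0; -0.1 0 0.001 0.004 0; -0.1 0 0.001 0.004 0; -0.1 0 0.001 0.004 0; -0.1 0 0.001 0.004 0")

```text
clock: 6.18
eef_pos: [641.7, 202.6, 268.0]
tcp_rot: [3.141, -0.0, 1.572]
contact_force: [-0.0, 0.7, 1.7]
opening: 0.704
```

Emit:
apply_moves(motion="0.6 0 0 0 0; 0.8 0 0 0 0; 1 0 0 0 0; 1 0 0 0 0; 1 0 0 0 0; 1 0 0 0 0; 1 0 0 0 0; 1 0 0 -0.02 0; 1 0 0 -0.05 0; 1 0 0 -0.09 0; 1 0 0 -0.12 0; 1 0 0 -0.12 0")

```text
clock: 7.18
eef_pos: [643.1, 203.1, 395.1]
tcp_rot: [3.132, -0.003, 1.572]
contact_force: [0.7, 0.6, 0.7]
opening: 0.999
```

Emit:
apply_moves(motion="0.15 0.02 -0.03 0 0; 0.15 0.1265 -0.219 0 0; 0.15 0.1265 -0.219 0 0; 0.15 0.1265 -0.219 0 0; 0.15 0.1265 -0.219 0 0; 0.15 0.1265 -0.219 0 0; 0.15 0.1265 -0.219 0 0; 0.15 0.1265 -0.219 0.1 0; 0.15 0.1265 -0.219 0.15 0; 0.15 0.1265 -0.219 0.15 0; 0.15 0.1265 -0.219 0.15 0; 0.15 0.1265 -0.219 0.15 0; 0.15 0.1265 -0.219 0.15 0; 0.15 0.1265 -0.219 0.15 0")

```text
clock: 8.35
eef_pos: [423.1, 329.1, 239.1]
tcp_rot: [3.14, -0.001, 1.572]
contact_force: [-0.1, -0.5, -0.3]
opening: 0.576
```

```bash
python3 look.py g3 400 329 30 50; python3 -c "
from h import *
for c in ('side','top'):
  f=grab_frame(c)
  for n in ('beaker_mid','ring_mid','stirrer_plate'): print(c,n,[(d['point'],d['conf']) for d in spotter.place_of(n,c)][:2])"
```

```text
side origin 177 107 scale 4.0
top origin 134 221 scale 4.0
[423.2 329.3 239.8] [ 0.4 -0.4  0.4] 0.57401173383896
side beaker_mid [([643.6, 200.1, 90.5], 0.77), ([378.1, 330.1, 16.1], 0.42)]
side ring_mid [([379.5, 327.7, 13.8], 0.8)]
side stirrer_plate [([645.0, 200.4, 50.4], 0.58)]
top beaker_mid [([644.5, 200.9, 92.9], 0.86)]
top ring_mid [([382.5, 330.8, 15.7], 0.49)]
top stirrer_plate [([640.7, 200.3, 48.7], 0.62), ([413.1, -178.9, 69.7], 0.6)]
```

View pics/g3.png

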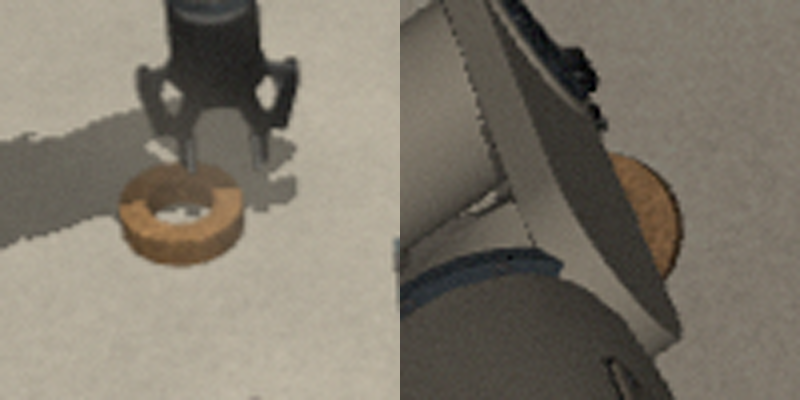

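Emit:
apply_moves(motion="0.15 0 0 0.02 0; 0.15 0 0 0.04 0; 0.15 0 0 0.054 0; 0.15 0 0 0.054 0; 0.15 0 0 0.054 0; 0.15 0 0 0.054 0; -0.8 0 0 0.054 0; -0.8 0 0 0.054 0; -0.8 0 0 0.054 0; -0.8 0 0 0.054 0; -0.8 0 0 0.054 0; -0.8 0 0 0.054 0; -0.8 0 0 0.054 0; -0.8 0 0 0.054 0; -0.8 0 0 0.054 0", squeeze=30)

```text
clock: 10.1
eef_pos: [422.7, 329.0, 184.8]
tcp_rot: [3.14, -0.001, 1.572]
contact_force: [-0.3, -1.3, 6.7]
opening: 0.308
```

```bash
python3 look.py g4 400 329 30 50
```

```text
side origin 177 107 scale 4.0
top origin 134 221 scale 4.0
[422.7 328.9 184.8] [ 0.4 -0.6  5.4] 0.30798487668459884
```

View pics/g4.png

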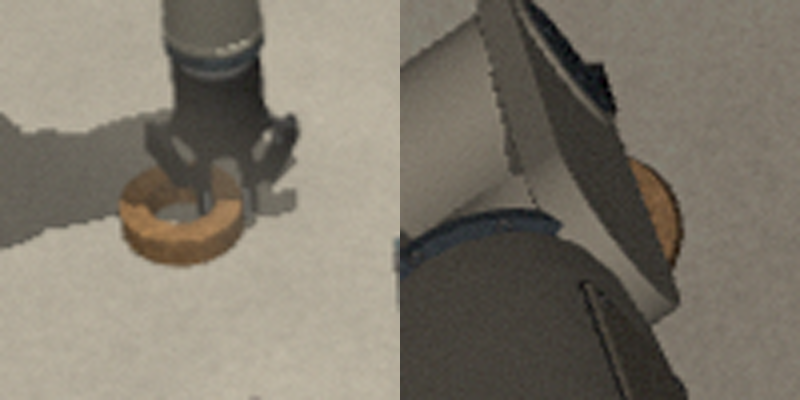

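Emit:
apply_moves(motion="-0.8 0 0 -0.01 0; -0.8 0 0 -0.03 0; -0.8 0 0 -0.06 0; -0.8 0 0 -0.09 0; -0.8 0 0 -0.12 0; -0.8 -0.01 0.007 -0.14 0; -0.8 -0.03 0.022 -0.15 0; -0.8 -0.055 0.041 -0.15 0; -0.8 -0.08 0.06 -0.15 0; -0.8 -0.105 0.078 -0.15 0; -0.8 -0.13 0.097 -0.15 0; -0.8 -0.155 0.116 -0.15 0; -0.8 -0.18 0.135 -0.15 0; -0.8 -0.205 0.153 -0.15 0; -0.8 -0.23 0.172 -0.15 0; -0.8 -0.255 0.191 -0.15 0; -0.8 -0.28 0.21 -0.15 0; -0.8 -0.305 0.228 -0.15 0; -0.8 -0.325 0.244 -0.15 0; -0.8 -0.336 0.252 -0.15 0")

```text
clock: 11.87
eef_pos: [676.1, -9.2, 334.7]
tcp_rot: [3.14, 0.0, 1.571]
contact_force: [-1.0, 0.6, -0.0]
opening: 0.307
```

```bash
python3 look.py g5 640 -7 120 70
```

```text
side origin 240 135 scale 2.857142857142857
top origin 241 111 scale 2.857142857142857
[675.5  -8.5 334.2] [-0.2  1.1 -1. ] 0.3111862113819777
```

View pics/g5.png

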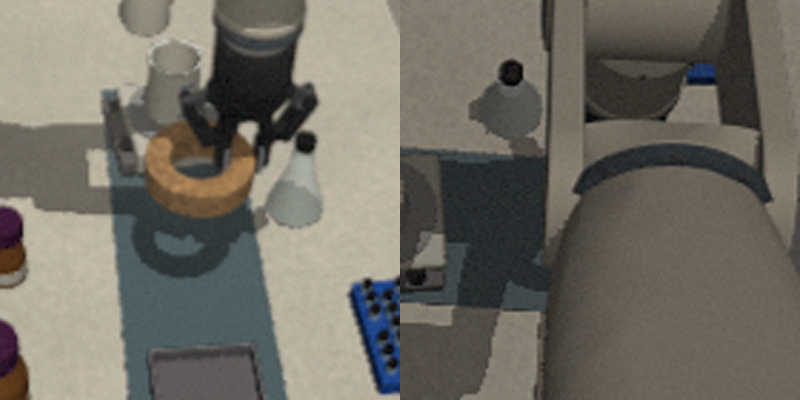

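Level and held. Lower to 5 mm above, then settle.

Emit:
apply_moves(motion="-0.8 0 0 0.03 0; -0.8 0 0 0.06 0; -0.8 0 0 0.09 0; -0.8 0 0 0.12 0; -0.8 0 0 0.135 0; -0.8 0 0 0.14 0; -0.8 0 0 0.14 0; -0.8 0 0 0.143 0; -0.8 0 0 0.146 0; -0.8 0 0 0.147 0; -0.8 0 0 0.147 0; -0.8 0 0 0.147 0; -0.8 0 0 0.147 0")

```text
clock: 13.05
eef_pos: [675.4, -6.9, 187.9]
tcp_rot: [3.14, -0.0, 1.572]
contact_force: [0.1, 1.3, 6.5]
opening: 0.31
```

```bash
python3 look.py g6 640 -7 30 50;  python3 -c "
from h import *
for c in ('side','top'):
  f=grab_frame(c)
  for n in ('ring_mid',): print(c,n,[(d['point'],d['conf']) for d in spotter.place_of(n,c)][:2])"
```

```text
side origin 258 175 scale 4.0
top origin 258 139 scale 4.0
[675.4  -6.9 187.8] [-0.4  1.2  5.7] 0.30421693155066626
side ring_mid [([634.3, -6.1, 19.2], 0.56)]
top ring_mid []
```

View pics/g6.png

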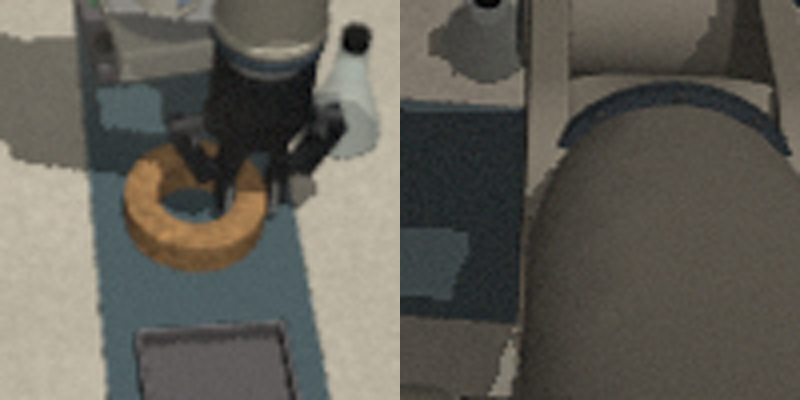

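Emit:
apply_moves(motion="0.15 0 0 0 0; 0.15 0 0 0 0; 0.15 0 0 0 0; 0.15 0 0 0 0; 0.15 0 0 0 0; 0.15 0 0 -0.02 0; 0.15 0 0 -0.05 0; 0.5 0 0 -0.1 0; 1 0 0 -0.15 0; 1 -0.01 -0.01 -0.19 0; 1 -0.308 -0.306 -0.19 0; 1 -0.308 -0.306 -0.19 0; 1 -0.308 -0.306 -0.19 0; 1 -0.308 -0.306 -0.19 0; 1 -0.308 -0.306 -0.19 0; 1 -0.308 -0.306 -0.19 0; 1 -0.308 -0.306 -0.19 0; 1 -0.308 -0.306 -0.19 0; 1 -0.308 -0.306 -0.19 0; 1 -0.308 -0.306 -0.19 0")

```text
clock: 15.02
eef_pos: [373.0, -310.9, 376.6]
tcp_rot: [3.141, 0.0, 1.573]
contact_force: [1.2, -1.0, 0.3]
opening: 1.0
```

```bash
python3 look.py g7 632 -7 30 50;python3 look.py g8 369 -315 137 50;  python3 -c "
from h import *
for c in ('side','top'):
  f=grab_frame(c)
  for n in ('ring_mid','flask_mid'): print(c,n,[(d['point'],d['conf']) for d in spotter.place_of(n,c)][:2])"
```

```text
side origin 256 175 scale 4.0
top origin 258 142 scale 4.0
[ 371.1 -313.   376.7] [-0.2  1.2 -0.4] 0.9995012019610725
side origin 168 253 scale 4.0
top origin 385 239 scale 4.0
[ 373.9 -310.7  376.5] [-0.1  0.3  0.4] 0.9975842858045254
side ring_mid [([631.1, -8.4, 17.9], 0.81), ([642.7, 201.4, 89.4], 0.51)]
side flask_mid [([370.7, -314.1, 63.5], 0.9)]
top ring_mid [([633.3, -2.2, 17.9], 0.77)]
top flask_mid [([370.2, -314.1, 69.7], 0.64)]
```

View pics/g7.png

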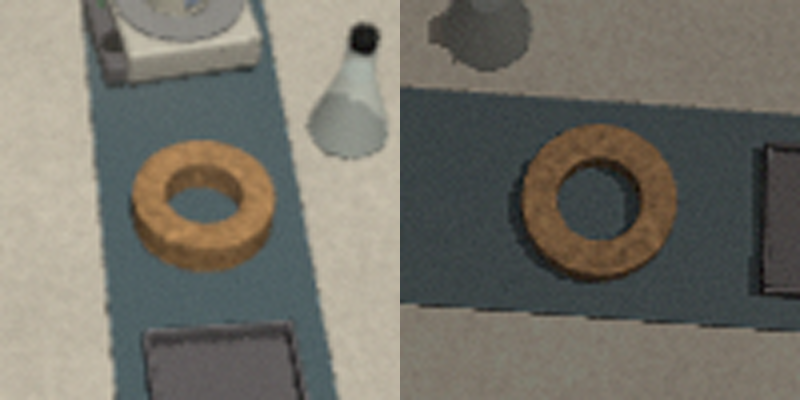

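View pics/g8.png

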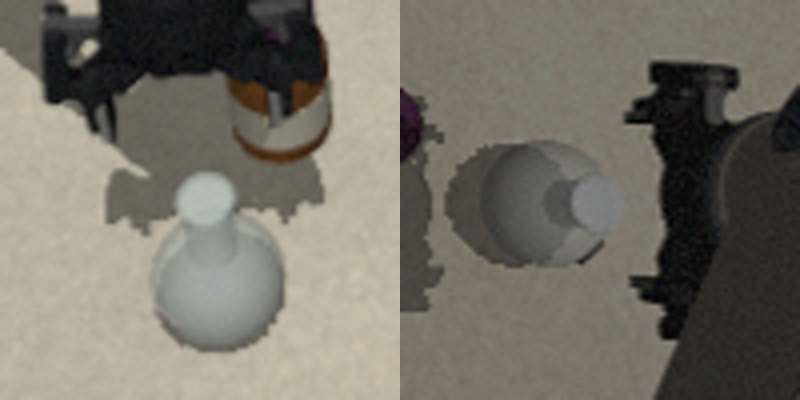

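```bash
python3 - <<'E'
from h import *
t=grab_frame("top"); s=grab_frame("side")
P=lambda f,ox,oy,u,v,z:cam(f,ox+(u+.5)/4-.5,oy+(v+.5)/4-.5,z).round(1)
print("ring top",P(t,258,142,200,200,30+3)," side",P(s,256,175,203,195,33))
print("lip",P(t,385,239,198,203,137),P(s,168,253,206,199,137))
print("plate",proj(t,(641.7,202.5,49)))
E
```

```text
ring top [631.4  -4.5  33. ]  side [634.4  -4.4  33. ]
lip [ 368.8 -313.6  137. ] [ 371.5 -314.2  137. ]
plate (np.float64(233.6513595271805), np.float64(184.72253981312042))
```

Emit:
apply_moves(motion="1 0 0 0.02 0; 1 0 0 0.02 0; 1 0 0 0.02 0; 1 0 0 0.02 0")

```text
clock: 15.95
eef_pos: [374.9, -309.8, 356.7]
tcp_rot: [-3.141, -0.0, 1.573]
contact_force: [0.6, -0.0, -0.2]
opening: 0.997
```

Emit:
apply_moves(motion="1 -0.004 -0.0045 0 0; 1 -0.004 -0.0045 0.03 0; 1 -0.004 -0.0045 0.06 0; 1 -0.004 -0.0045 0.085 0; 1 -0.004 -0.0045 0.097 0; 1 -0.004 -0.0045 0.097 0; 1 -0.004 -0.0045 0.097 0; 0.4 -0.004 -0.0045 0.097 0; 0 -0.004 -0.0045 0.097 0; -0.2 -0.004 -0.0045 0.097 0; -0.7 -0.004 -0.0045 0.097 0; -0.7 -0.004 -0.0045 0.097 0; -0.7 -0.004 -0.0045 0.097 0; -0.7 -0.004 -0.0045 0.097 0; -0.7 -0.004 -0.0045 0.097 0; -0.7 -0.004 -0.0045 0.097 0; -0.7 -0.004 -0.0045 0.097 0; -0.7 -0.004 -0.0045 0.097 0; -0.7 -0.004 -0.0045 0.097 0", squeeze=35)

```text
clock: 17.53
eef_pos: [370.5, -314.2, 260.2]
tcp_rot: [3.14, 0.001, 1.573]
contact_force: [-0.2, -0.4, 6.5]
opening: 0.372
```

```bash
python3 look.py g9 369 -315 100 50
```

```text
side origin 169 261 scale 4.0
top origin 379 239 scale 4.0
[ 370.5 -314.2  260.2] [-1.1 -1.2  6.6] 0.3716254563009245
```

View pics/g9.png

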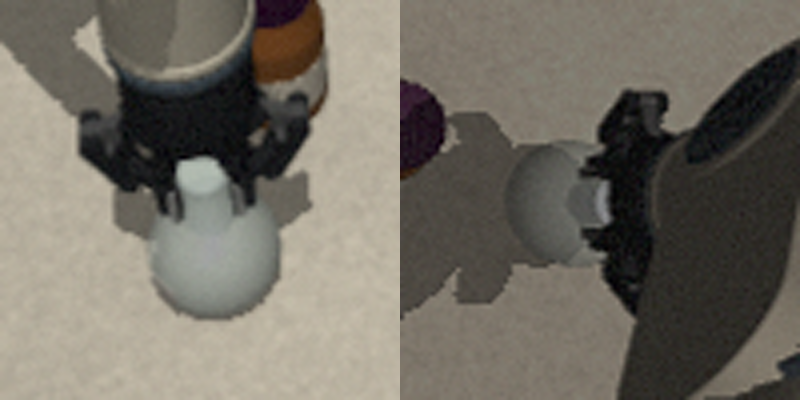

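Emit:
apply_moves(motion="-0.7 0 0 -0.01 0; -0.7 0 0 -0.03 0; -0.7 0 0 -0.06 0; -0.7 0 0 -0.09 0; -0.7 0 0 -0.12 0; -0.7 0 0 -0.145 0; -0.7 0 0 -0.16 0; -0.7 0.008 0.007 -0.165 0; -0.7 0.024 0.02 -0.165 0; -0.7 0.043 0.036 -0.165 0; -0.7 0.062 0.052 -0.165 0; -0.7 0.081 0.068 -0.165 0; -0.7 0.1 0.084 -0.165 0; -0.7 0.119 0.1 -0.165 0; -0.7 0.138 0.117 -0.165 0; -0.7 0.157 0.133 -0.165 0; -0.7 0.173 0.147 -0.165 0; -0.7 0.183 0.155 -0.165 0")

```text
clock: 19.13
eef_pos: [525.9, -128.4, 423.7]
tcp_rot: [-3.141, -0.001, 1.574]
contact_force: [0.9, 0.0, -1.1]
opening: 0.372
```

Emit:
apply_moves(motion="-0.7 0.008 0.007 0 0; -0.7 0.024 0.02 0 0; -0.7 0.043 0.036 0 0; -0.7 0.062 0.052 0 0; -0.7 0.081 0.068 0 0; -0.7 0.1 0.085 0 0; -0.7 0.115 0.098 0 0; -0.7 0.122 0.104 0 0; -0.7 0.1255 0.107 0 0; -0.7 0.1255 0.107 0 0; -0.7 0.1255 0.107 0.02 0; -0.7 0.1255 0.107 0.05 0; -0.7 0.1255 0.107 0.08 0; -0.7 0.1255 0.107 0.1 0; -0.7 0.1255 0.107 0.11 0; -0.7 0.1255 0.107 0.11 0; -0.7 0.1255 0.107 0.11 0; -0.7 0.1255 0.107 0.11 0")

```text
clock: 20.63
eef_pos: [632.2, -5.4, 316.1]
tcp_rot: [3.139, 0.0, 1.572]
contact_force: [0.4, -0.2, -1.1]
opening: 0.372
```

```bash
python3 look.py g10 632 -7 60 50
```

```text
side origin 256 168 scale 4.0
top origin 259 139 scale 4.0
[632.3  -5.2 316.2] [ 0.  -0.3 -1.3] 0.36811760131263754
```

View pics/g10.png

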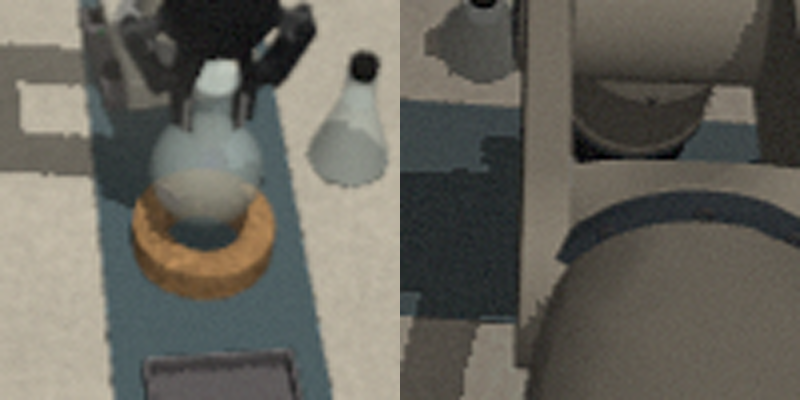

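Emit:
apply_moves(motion="-0.7 0 0 0.01 0; -0.7 0 0 0.02 0; -0.7 0 0 0.026 0; -0.7 0 0 0.026 0; -0.7 0 0 0.028 0; -0.7 0 0 0.028 0; -0.7 0 0 0.028 0; -0.7 0 0 0.028 0")

```text
clock: 21.4
eef_pos: [632.4, -4.9, 287.0]
tcp_rot: [3.14, -0.0, 1.573]
contact_force: [1.1, -0.5, 6.8]
opening: 0.371
```

Emit:
apply_moves(motion="-0.7 0 0 0.0005 0; -0.7 0 0 0.001 0; -0.7 0 0 0.001 0; -0.7 0 0 0.001 0")

```text
clock: 21.73
eef_pos: [632.7, -4.8, 286.7]
tcp_rot: [3.138, -0.0, 1.572]
contact_force: [0.2, 0.5, 12.3]
opening: 0.373
```

```bash
python3 look.py g11 632 -7 60 40
```

```text
side origin 266 178 scale 5.0
top origin 269 149 scale 5.0
[632.7  -4.8 286.7] [ 0.9  1.2 11.4] 0.3700704502250392
```

View pics/g11.png

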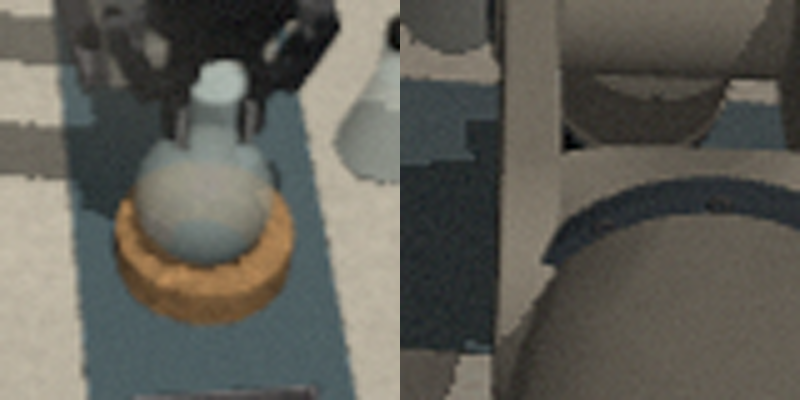

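Emit:
apply_moves(motion="-0.7 0 0 -0.001 0; -0.2 0 0 -0.001 0; -0.15 0 0 -0.001 0; -0.1 0 0 -0.001 0; 0 0 0 -0.001 0; 0.1 0 0 -0.001 0; 0.2 0 0 -0.001 0; 0.4 0 0 -0.001 0; 0.6 0 0 -0.001 0; 0.8 0 0 -0.001 0; 1 0 0 -0.001 0; 1 0 0 -0.001 0; 1 0 0 -0.001 0")

```text
clock: 22.92
eef_pos: [631.7, -5.0, 286.4]
tcp_rot: [-3.142, -0.0, 1.572]
contact_force: [0.0, -0.5, -1.0]
opening: 1.001
```

```bash
python3 look.py g12 632 -7 60 40
```

```text
side origin 266 178 scale 5.0
top origin 269 149 scale 5.0
[631.7  -5.  286.4] [-0.9 -0.1 -0.2] 1.001266349415059
```

View pics/g12.png

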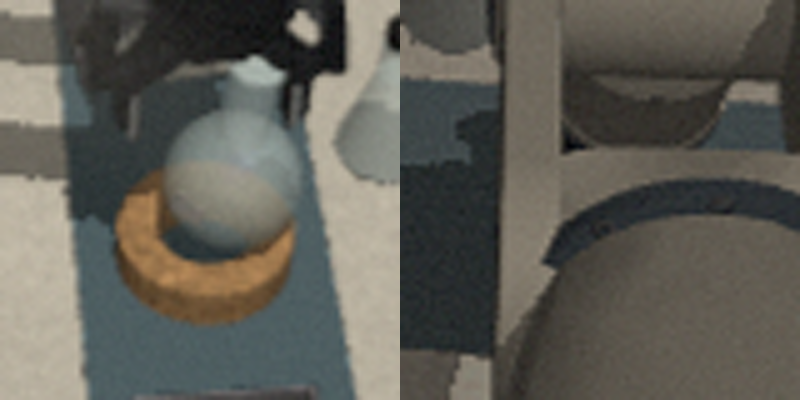

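```bash
python3 - <<'E'
from h import *
import cv2
f=grab_frame("side"); im=f["img"][150:280,230:390,::-1]
cv2.imwrite("pics/g13.png",cv2.resize(im,None,fx=5,fy=4.6,interpolation=cv2.INTER_CUBIC))
for c in ('side','top'):
  f=grab_frame(c)
  for n in ('ring_mid','flask_mid'): print(c,n,[(d['point'],d['conf']) for d in spotter.place_of(n,c)][:2])
E
```

```text
side ring_mid [([635.7, -7.9, 20.3], 0.81)]
side flask_mid [([652.2, -1.7, 97.3], 0.58)]
top ring_mid []
top flask_mid []
```

View pics/g13.png

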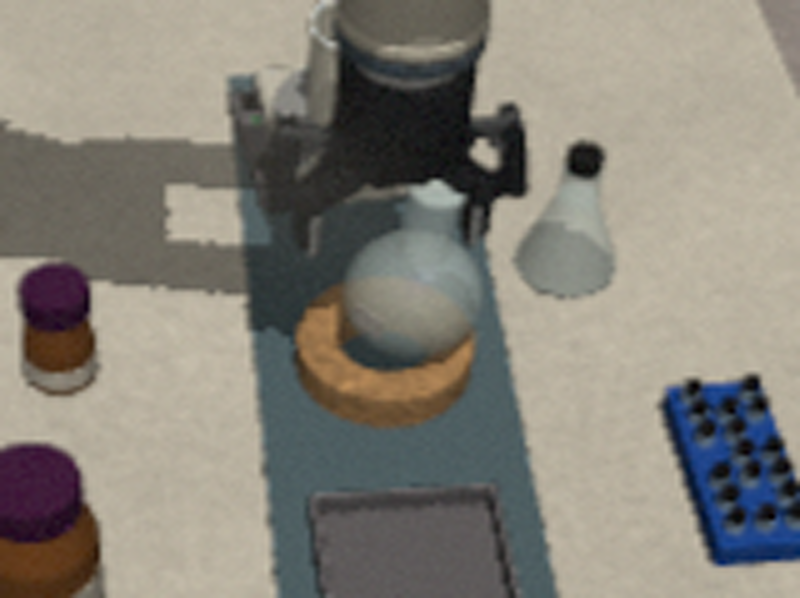

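Emit:
apply_moves(motion="0.9 0 0 -0.003 0; 0.8 0 0 -0.003 0; 0.7 0 0 -0.003 0; 0.6 0 0 -0.003 0; 0.5 0 0 -0.003 0; 0.4 0 0 -0.003 0; 0.3 0 0 -0.003 0; 0.2 0 0 -0.003 0", squeeze=20)

```text
clock: 24.03
eef_pos: [631.7, -5.0, 289.3]
tcp_rot: [-3.141, -0.0, 1.572]
contact_force: [-0.8, -0.9, -0.1]
opening: 0.603
```

```bash
cat > sv.py <<'E'
import sys,cv2
from h import *
f=grab_frame("side"); im=f["img"][150:280,230:390,::-1]
cv2.imwrite(f"pics/{sys.argv[1]}.png",cv2.resize(im,None,fx=5,fy=4.6,interpolation=cv2.INTER_CUBIC))
E
python3 sv.py g14
```

View pics/g14.png

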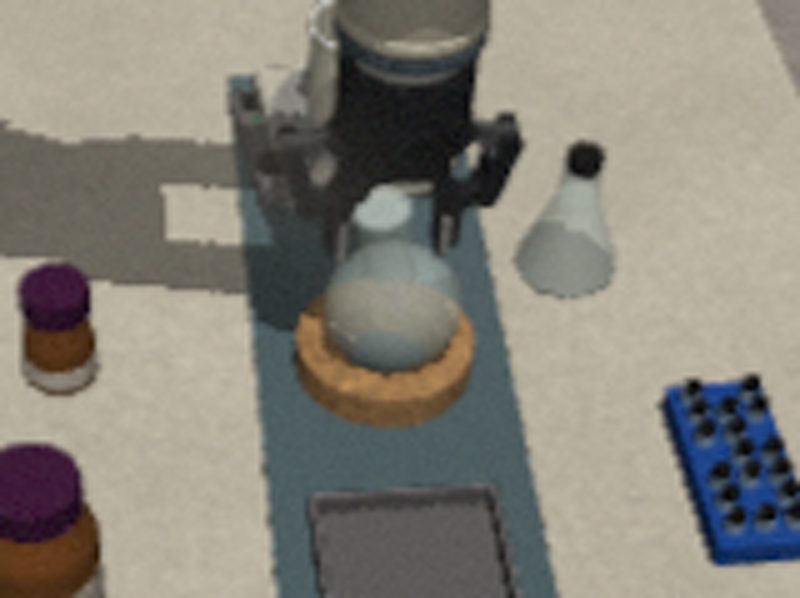

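Emit:
apply_moves(motion="0.2 0 0 0 0; 0.2 0 0 0 0; 0.2 0 0 0 0; 0.2 0 0 0 0; 0.2 0 0 0 0; 0.2 0 0 0 0")

```text
clock: 24.58
eef_pos: [631.7, -5.0, 289.4]
tcp_rot: [3.142, -0.0, 1.572]
contact_force: [-0.6, -0.4, -1.4]
opening: 0.6
```

```bash
python3 sv.py g15
```

```text
(no output)
```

View pics/g15.png

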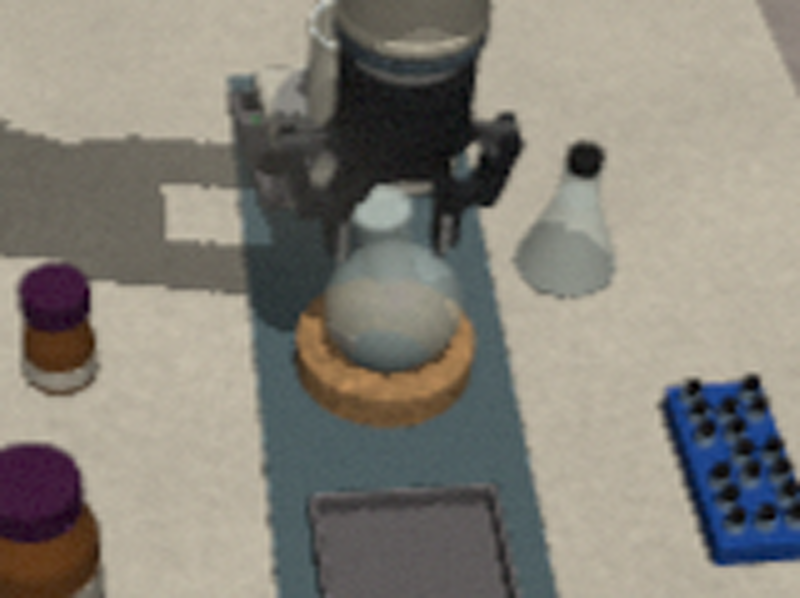

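```bash
python3 - <<'E'
from h import *
f=grab_frame("side")
for X in [(632,-5,63),(632,-5,162),(632,-5,33),(632+55,-5,33),(632-55,-5,33),(632,50,33),(632,-60,33)]:
    u,v=proj(f,X); print(X,round(u,1),round(v,1),"crop",round((u-230)*5),round((v-150)*4.6))
E
python3 - <<'E'
import cv2
a=cv2.imread('pics/g15.png')[150:450,250:550]
cv2.imwrite('pics/g15b.png',cv2.resize(a,(600,600)))
E
```

```text
(632, -5, 63) 306.2 217.2 crop 381 309
(632, -5, 162) 308.2 194.4 crop 391 204
(632, -5, 33) 305.6 223.6 crop 378 338
(687, -5, 33) 323.2 222.3 crop 466 332
(577, -5, 33) 287.9 224.9 crop 289 345
(632, 50, 33) 303.0 210.4 crop 365 278
(632, -60, 33) 308.4 237.5 crop 392 403
```

View pics/g15b.png

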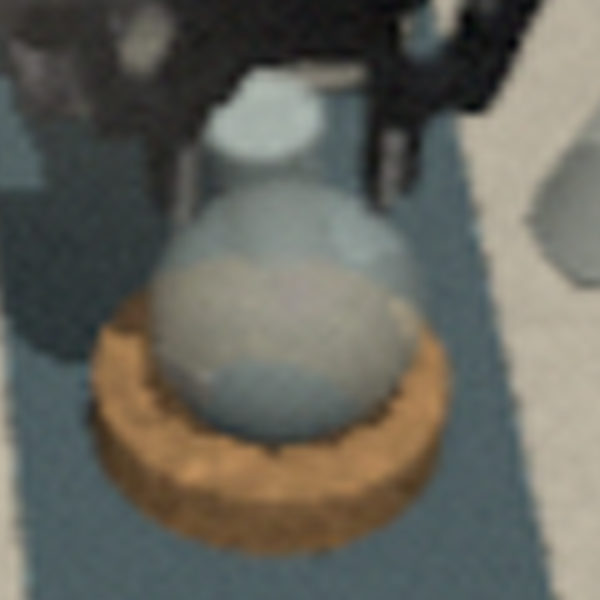

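Emit:
apply_moves(motion="0.1 0 0.001 0 0; 0 0 0.001 0 0; -0.1 0 0.001 0 0; -0.15 0 0.001 0 0; -0.2 0 0.001 0 0; -0.25 0 0.001 0 0; -0.3 0 0.001 0 0; -0.7 0 0.001 0 0; -0.7 0 0.001 0 0; -0.7 0 0.001 0 0; -0.7 0 0.001 0 0; -0.7 0 0.001 0 0; -0.7 0 0.001 0 0; -0.7 0 0.001 0 0", squeeze=20)

```text
clock: 25.85
eef_pos: [632.8, -5.0, 289.4]
tcp_rot: [3.141, -0.0, 1.572]
contact_force: [0.0, 0.2, -0.2]
opening: 0.386
```

```bash
python3 sv.py g16
```

```text
(no output)
```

View pics/g16.png

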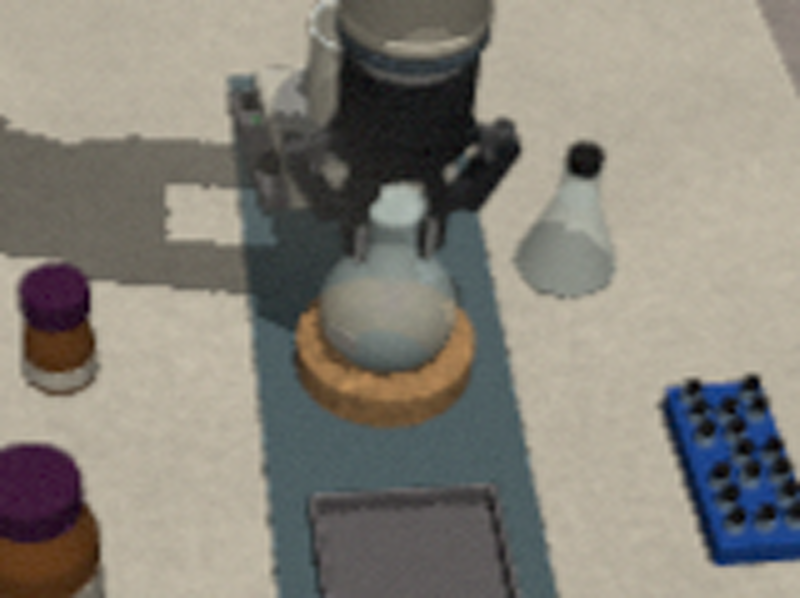

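Emit:
apply_moves(motion="-0.2 0 0 0 0; -0.2 0 0 0 0; -0.18 0 0 0 0; -0.16 0 0 0 0; -0.14 0 0 0 0; -0.14 0 0 0 0; -0.14 0 0 0 0; -0.14 0 0 0 0; -0.14 0 0 0 0")

```text
clock: 26.65
eef_pos: [632.7, -5.0, 289.4]
tcp_rot: [-3.142, -0.0, 1.572]
contact_force: [-0.2, -0.1, 0.0]
opening: 0.431
```

```bash
python3 sv.py g17
```

```text
(no output)
```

View pics/g17.png

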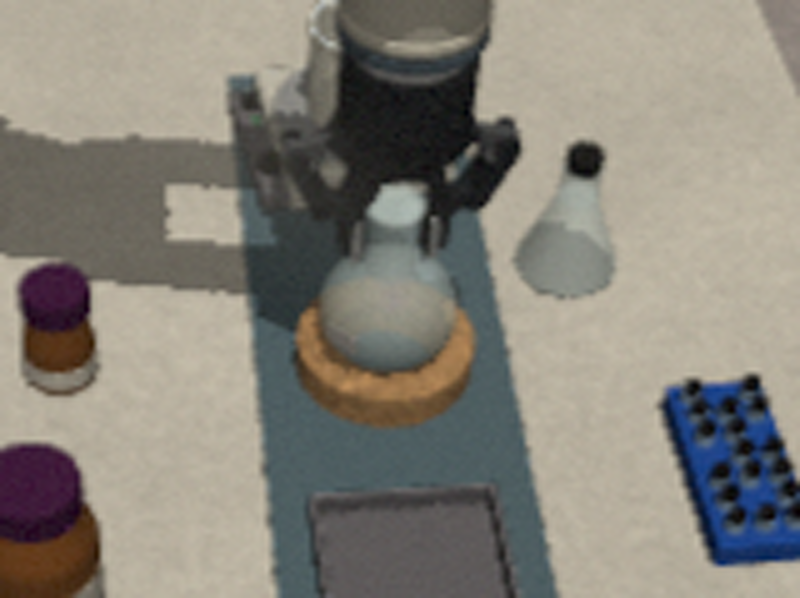

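Emit:
apply_moves(motion="-0.12 0 0 0 0; -0.1 0 0 0 0; -0.08 0 0 0 0; -0.06 0 0 0 0; -0.04 0 0 0 0; -0.02 0 0 0 0; 0 0 0 0 0; 0 0 0 0 0; 0 0 0 0 0; 0 0 0 0 0; 0 0 0 0 0")

```text
clock: 27.62
eef_pos: [632.7, -5.0, 289.4]
tcp_rot: [3.142, 0.0, 1.572]
contact_force: [0.2, 0.2, -0.2]
opening: 0.502
```

```bash
python3 sv.py g18
```

```text
(no output)
```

View pics/g18.png

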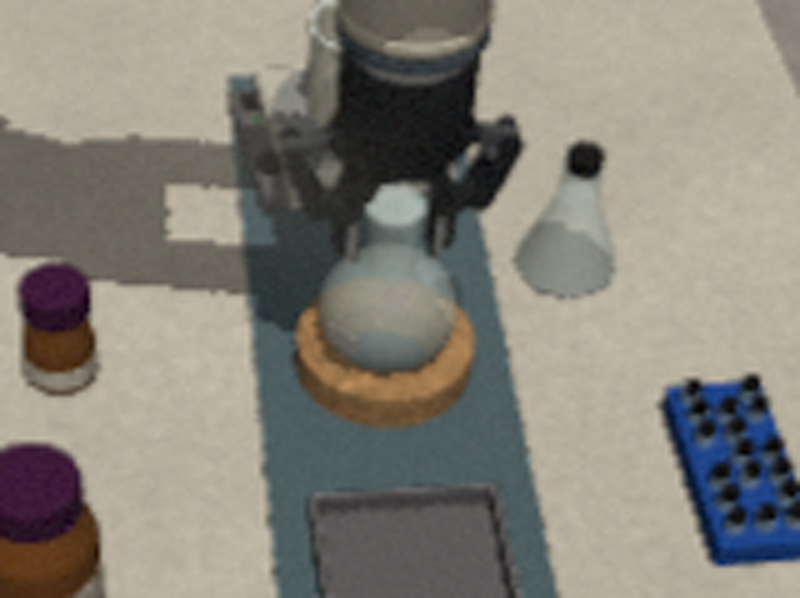

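Emit:
apply_moves(motion="0.03 0 0 0 0; 0.06 0 0 0 0; 0.09 0 0 0 0; 0.12 0 0 0 0; 0.15 0 0 0 0; 0.18 0 0 0 0; 0.22 0 0 0 0; 0.26 0 0 0 0; 0.3 0 0 0 0; 0.3 0 0 0 0; 0.3 0 0 0 0; 0.3 0 0 0 0")

```text
clock: 28.67
eef_pos: [632.7, -5.0, 289.4]
tcp_rot: [3.142, 0.0, 1.572]
contact_force: [-0.2, 0.1, -0.2]
opening: 0.648
```

```bash
python3 sv.py g19
```

```text
(no output)
```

View pics/g19.png

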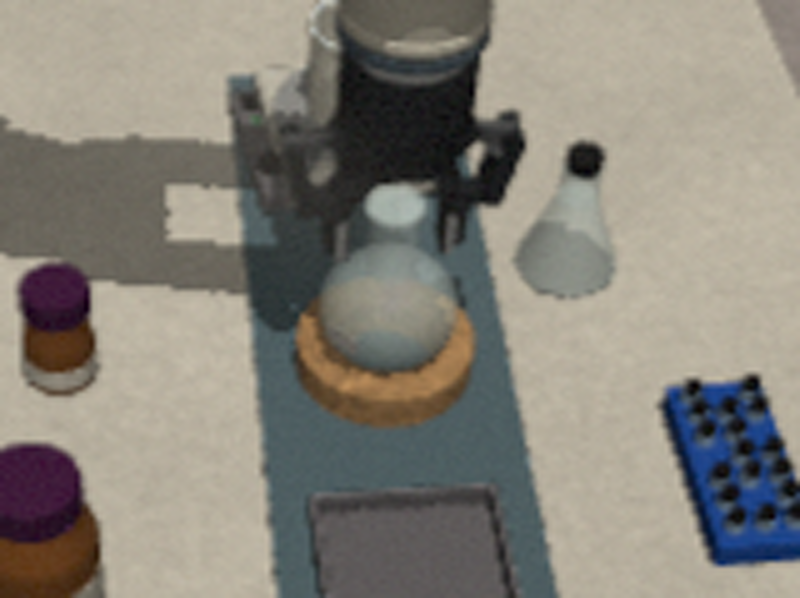

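Emit:
apply_moves(motion="0.3 0 0 -0.01 0; 0.3 0 0 -0.025 0; 0.3 0 0 -0.045 0; 0.3 0 0 -0.07 0; 0.3 0 0 -0.1 0; 0.6 0 0 -0.12 0; 1 0 0 -0.12 0; 1 -0.02 -0.025 -0.12 0; 1 -0.1725 -0.2195 -0.12 0; 1 -0.1725 -0.2195 -0.12 0; 1 -0.1725 -0.2195 -0.12 0; 1 -0.1725 -0.2195 -0.12 0; 1 -0.1725 -0.2195 -0.12 0; 1 -0.1725 -0.2195 -0.12 0; 1 -0.1725 -0.2195 -0.12 0; 1 -0.1725 -0.2195 -0.12 0; 1 -0.1725 -0.2195 -0.08 0; 1 -0.1725 -0.2195 -0.06 0; 1 -0.1725 -0.2195 -0.06 0; 1 -0.1725 -0.2195 -0.06 0")

```text
clock: 30.38
eef_pos: [414.0, -177.3, 349.0]
tcp_rot: [-3.14, -0.001, 1.573]
contact_force: [-0.7, 0.4, 0.3]
opening: 1.002
```

```bash
python3 look.py g20 413 -177 140 40;python3 look.py g21 632 -5 60 40;  python3 -c "
from h import *
for c in ('side','top'):
  f=grab_frame(c)
  for n in ('ring_mid','flask_mid','beaker_mid','tall_bottle_mid','tray'): print(c,n,[([round(x) for x in d['point']],d['conf']) for d in spotter.place_of(n,c)][:2])"
```

```text
side origin 194 214 scale 5.0
top origin 339 230 scale 5.0
[ 414.6 -177.7  350.5] [-0.9 -1.   0.1] 0.9990826013744932
side origin 266 178 scale 5.0
top origin 268 149 scale 5.0
[ 414.4 -177.8  350.8] [ 0.2 -0.2 -0.4] 1.0014623346510823
side ring_mid [([634, -10, 20], 0.67)]
side flask_mid [([634, -7, 90], 0.89)]
side beaker_mid [([642, 200, 91], 0.85)]
side tall_bottle_mid [([417, -178, 70], 0.78)]
side tray [([621, -222, 3], 0.9)]
top ring_mid [([635, -3, 16], 0.79)]
top flask_mid [([635, -4, 91], 0.77)]
top beaker_mid [([644, 199, 93], 0.94)]
top tall_bottle_mid [([417, -178, 69], 0.7)]
top tray [([624, -218, 3], 0.72)]
```

View pics/g20.png

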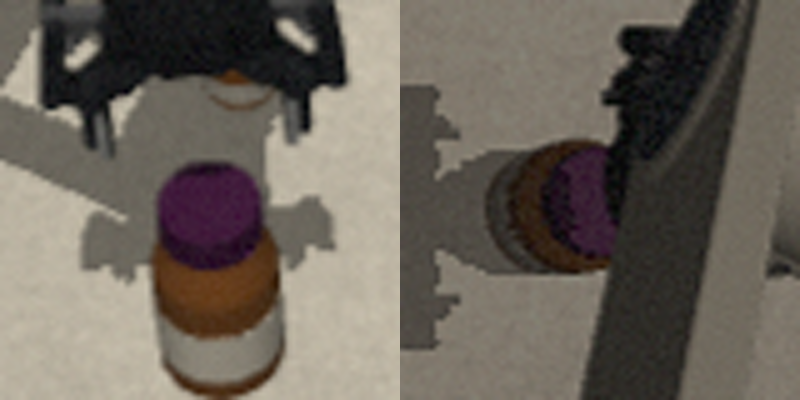

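View pics/g21.png

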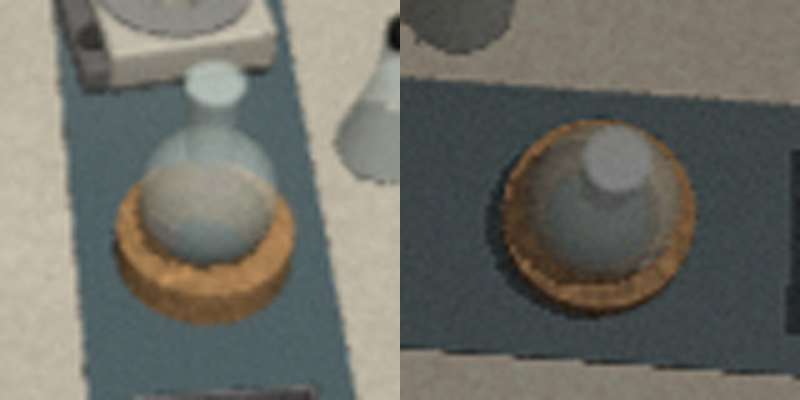

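```bash
python3 - <<'E'
from h import *
t=grab_frame("top"); s=grab_frame("side")
P=lambda f,ox,oy,u,v,z:cam(f,ox+(u+.5)/5-.5,oy+(v+.5)/5-.5,z).round(1)
print("lip top",P(t,268,149,217,159,162)," side",P(s,266,178,216,83,162))
print("ball side",P(s,266,178,208,194,63))
print("ring top",P(t,268,149,198,216,31),"side",P(s,266,178,205,238,31))
print("cap side",P(s,194,214,211,205,140))
E
```

```text
lip top [630.5  -4.5 162. ]  side [633.8  -4.4 162. ]
ball side [635.5  -2.3  63. ]
ring top [631.3  -3.4  31. ] side [634.4 -10.1  31. ]
cap side [ 416.7 -180.6  140. ]
```

Emit:
apply_moves(motion="1 0 0 0.02 0; 1 0 0 0.04 0; 1 0 0 0.055 0; 1 0 0 0.06 0; 1 0 0 0.06 0; 1 0 0 0.06 0; 0.6 0 0 0.06 0; 0.4 0 0 0.06 0; 0.3 0 0 0.06 0; -0.1 0 0 0.06 0; -0.1 0 0 0.06 0; -0.1 0 0 0.06 0; -0.1 0 0 0.06 0; -0.1 0 0 0.06 0; -0.1 0 0 0.06 0; -0.1 0 0 0.06 0; -0.1 0 0 0.06 0", squeeze=60)

```text
clock: 32.7
eef_pos: [414.1, -178.1, 290.6]
tcp_rot: [3.14, 0.001, 1.572]
contact_force: [-0.1, 0.9, 8.7]
opening: 0.607
```

```bash
python3 look.py g22 413 -177 120 40
```

```text
side origin 195 218 scale 5.0
top origin 337 230 scale 5.0
[ 414.1 -178.1  290.6] [-1.   1.2  8.9] 0.6129866461649466
```

View pics/g22.png

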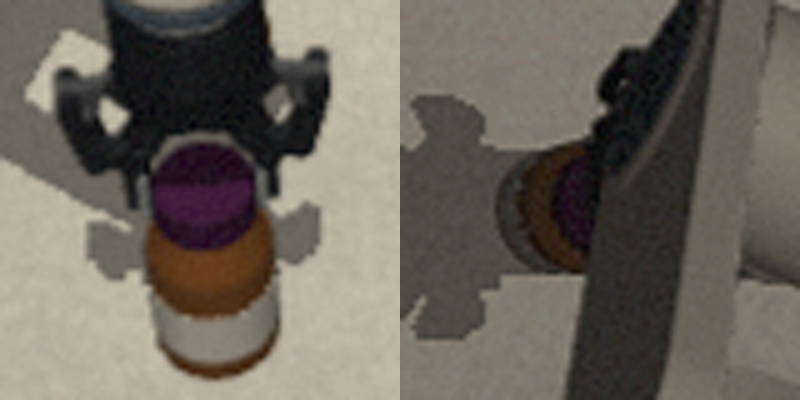

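Emit:
apply_moves(motion="-0.1 0 0 -0.005 0; -0.1 0 0 -0.015 0; -0.1 0 0 -0.035 0; -0.1 0 0 -0.055 0; -0.1 0 0 -0.065 0; -0.1 0 0.01 -0.07 0; -0.1 0.002 0.028 -0.07 0; -0.1 0.003 0.05 -0.07 0; -0.1 0.005 0.072 -0.07 0; -0.1 0.006 0.095 -0.07 0; -0.1 0.007 0.118 -0.07 0; -0.1 0.008 0.14 -0.07 0; -0.1 0.009 0.162 -0.07 0; -0.1 0.01 0.182 -0.07 0; -0.1 0.011 0.197 -0.07 0; -0.1 0.011 0.206 -0.07 0; -0.1 0.011 0.2095 -0.07 0; -0.1 0.011 0.2095 -0.07 0; -0.1 0.011 0.2095 -0.07 0; -0.1 0.011 0.2095 -0.07 0")

```text
clock: 34.47
eef_pos: [622.2, -166.6, 359.2]
tcp_rot: [-3.141, -0.0, 1.572]
contact_force: [-0.1, 0.4, -4.5]
opening: 0.608
```

```bash
python3 look.py g23 623 -190 60 60
```

```text
side origin 253 209 scale 3.3333333333333335
top origin 316 134 scale 3.3333333333333335
[ 622.3 -166.6  359.5] [ 1.  -0.2 -4.2] 0.6118487681260556
```

View pics/g23.png

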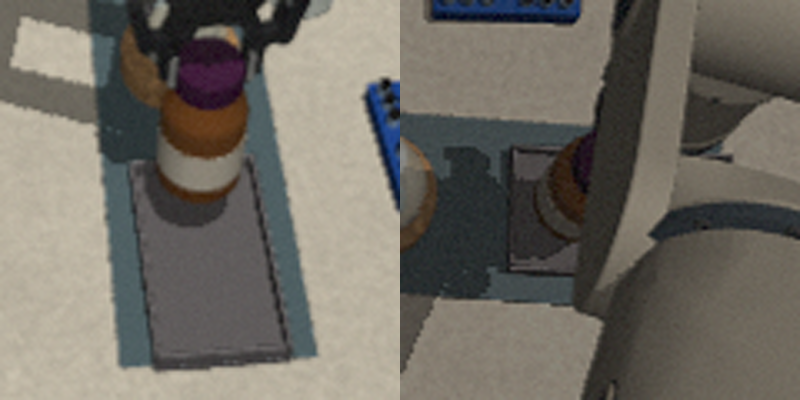

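Emit:
apply_moves(motion="-0.1 0 0.001 0.02 0; -0.1 0 0.001 0.04 0; -0.1 0 0.001 0.053 0; -0.1 0 0.001 0.057 0; -0.1 0 0.001 0.059 0; -0.1 0 0.001 0.060 0; -0.1 0 0.001 0.061 0; -0.1 0 0.001 0.062 0; -0.1 0 0.001 0.062 0; -0.1 0 0.001 0.062 0; -0.1 0 0.001 0.062 0")

```text
clock: 35.48
eef_pos: [624.1, -166.5, 297.8]
tcp_rot: [3.141, 0.0, 1.572]
contact_force: [-0.6, 0.5, -4.6]
opening: 0.611
```

```bash
python3 look.py g24 623 -190 60 60
```

```text
side origin 253 209 scale 3.3333333333333335
top origin 316 134 scale 3.3333333333333335
[ 624.1 -166.5  297.8] [ 0.2  0.3 -2.7] 0.6079108142212464
```

View pics/g24.png

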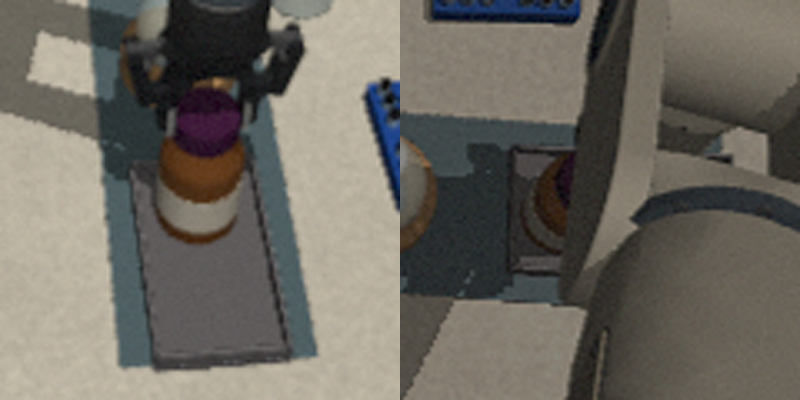

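Still about weight-hanging; lower 1 mm more until supported, then release.

Emit:
apply_moves(motion="-0.1 0 0 0.001 0; -0.1 0 0 0.001 0; -0.1 0 0 0.001 0; -0.1 0 0 0.001 0")

```text
clock: 35.92
eef_pos: [624.3, -166.6, 297.6]
tcp_rot: [3.141, 0.0, 1.572]
contact_force: [-1.2, 0.2, 5.4]
opening: 0.609
```

Emit:
apply_moves(motion="0.3 0 0 0 0; 0.4 0 0 0 0; 0.5 0 0 0 0; 0.6 0 0 0 0; 0.7 0 0 0 0; 0.7 0 0 0 0; 0.7 0 0 -0.02 0; 0.7 0 0 -0.05 0; 0.7 0 0 -0.08 0; 0.7 0.01 -0.01 -0.09 0; 0.7 0.1785 -0.192 -0.09 0; 0.7 0.1785 -0.192 -0.09 0; 0.7 0.1785 -0.192 -0.09 0; 0.7 0.1785 -0.192 -0.09 0; 0.7 0.1785 -0.192 -0.09 0; 0.7 0.1785 -0.192 -0.09 0; 0.7 0.1785 -0.192 -0.06 0; 0.7 0.1785 -0.192 -0.03 0; 0.7 0.1785 -0.192 0 0; 0.7 0.1785 -0.192 0 0")

```text
clock: 37.58
eef_pos: [429.5, 11.9, 292.7]
tcp_rot: [-3.135, 0.0, 1.573]
contact_force: [-1.5, -0.1, -1.3]
opening: 0.85
```

Emit:
apply_moves(motion="0.7 0 0 0 0; 0.7 0 0 0 0; 0.7 0 0 0 0")

```text
clock: 37.83
eef_pos: [432.6, 11.6, 297.9]
tcp_rot: [3.139, -0.0, 1.572]
contact_force: [0.7, -1.2, 0.2]
opening: 0.85
```

```bash
python3 look.py g25 432 12 88 40;python3 look.py g26 628 -120 60 75;  python3 -c "
from h import *
for c in ('side','top'):
  f=grab_frame(c)
  for n in ('flask_mid','tall_bottle_mid','small_bottle_mid'): print(c,n,[([round(x) for x in d['point']],d['conf']) for d in spotter.place_of(n,c)][:2])"
```

```text
side origin 199 172 scale 5.0
top origin 261 221 scale 5.0
[432.4  11.6 297.8] [ 0.8 -0.5 -0.1] 0.8465208201861228
side origin 236 173 scale 2.6666666666666665
top origin 275 117 scale 2.6666666666666665
[432.1  11.6 297.4] [-0. -0. -0.] 0.8512587127862011
side flask_mid [([634, -2, 88], 0.76)]
side tall_bottle_mid [([621, -170, 75], 0.55)]
side small_bottle_mid [([431, 13, 45], 0.7), ([634, -10, 19], 0.48)]
top flask_mid [([632, -5, 92], 0.57), ([626, -220, 2], 0.26)]
top tall_bottle_mid [([624, -167, 72], 0.79), ([642, 426, 71], 0.51)]
top small_bottle_mid [([768, 80, 58], 0.59)]
```

View pics/g25.png

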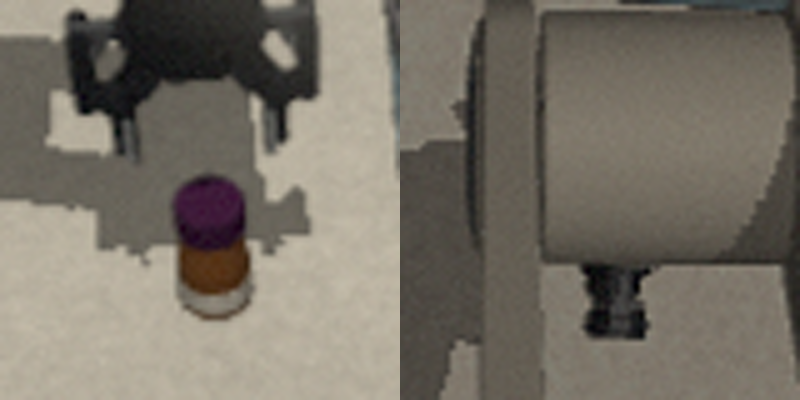

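View pics/g26.png

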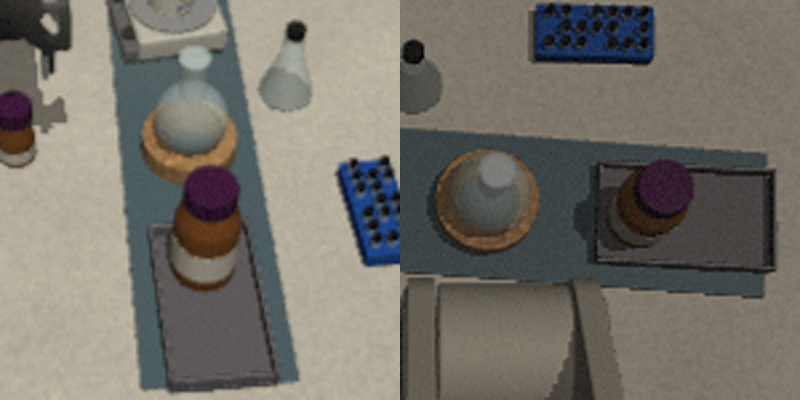

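Emit:
apply_moves(motion="0.7 0 0 0.02 0; 0.7 0 0 0.04 0; 0.7 0 0 0.052 0; 0.7 0 0 0.056 0; 0.7 0 0 0.056 0; 0.7 0 0 0.056 0; 0.4 0 0 0.056 0; 0.2 0 0 0.056 0; -0.4 0 0 0.056 0; -0.4 0 0 0.056 0; -0.4 0 0 0.056 0; -0.4 0 0 0.056 0; -0.4 0 0 0.056 0; -0.4 0 0 0.056 0; -0.4 0 0 0.056 0; -0.4 0 0 0.056 0", squeeze=40)

```text
clock: 39.77
eef_pos: [432.2, 11.7, 241.3]
tcp_rot: [3.14, -0.0, 1.572]
contact_force: [-0.2, -0.7, 6.4]
opening: 0.478
```

Emit:
apply_moves(motion="-0.4 0 0 -0.01 0; -0.4 0 0 -0.03 0; -0.4 0 0 -0.06 0; -0.4 -0.01 0 -0.09 0; -0.4 -0.03 0 -0.12 0; -0.4 -0.055 0 -0.14 0; -0.4 -0.085 0 -0.16 0; -0.4 -0.115 0.005 -0.17 0; -0.4 -0.145 0.01 -0.175 0; -0.4 -0.175 0.02 -0.175 0; -0.4 -0.205 0.03 -0.175 0; -0.4 -0.235 0.04 -0.175 0; -0.4 -0.26 0.055 -0.175 0; -0.4 -0.275 0.075 -0.175 0; -0.4 -0.2835 0.1 -0.175 0; -0.4 -0.2835 0.13 -0.175 0; -0.4 -0.2835 0.155 -0.175 0; -0.4 -0.2835 0.175 -0.175 0; -0.4 -0.2835 0.185 -0.175 0; -0.4 -0.2835 0.1893 -0.175 0")

```text
clock: 41.43
eef_pos: [622.4, -271.3, 415.0]
tcp_rot: [-3.141, -0.0, 1.573]
contact_force: [-0.8, -0.1, -0.3]
opening: 0.478
```

Emit:
apply_moves(motion="-0.4 0 0 0 0; -0.4 0 0 0 0; -0.4 0 0 0.02 0; -0.4 0 0 0.05 0; -0.4 0 0 0.08 0; -0.4 0 0 0.11 0; -0.4 0 0 0.13 0; -0.4 0 0 0.14 0; -0.4 0 0 0.145 0; -0.4 0 0 0.145 0; -0.4 0 0 0.145 0")

```text
clock: 42.35
eef_pos: [621.7, -271.8, 271.8]
tcp_rot: [3.14, 0.001, 1.572]
contact_force: [0.6, -0.2, -0.5]
opening: 0.476
```

```bash
python3 look.py g27 623 -220 60 60
```

```text
side origin 255 218 scale 3.3333333333333335
top origin 327 134 scale 3.3333333333333335
[ 621.9 -271.9  272.2] [ 0.3  0.5 -2.1] 0.4761253238086463
```

View pics/g27.png

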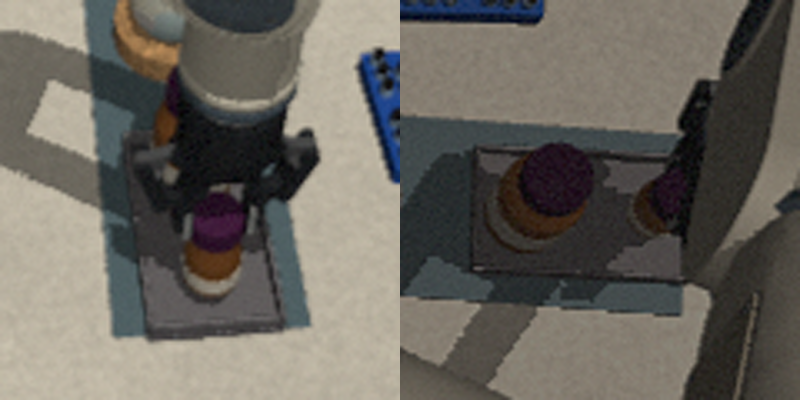

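Emit:
apply_moves(motion="-0.4 0 0 0.01 0; -0.4 0 0 0.018 0; -0.4 0 0 0.021 0; -0.4 0 0 0.023 0; -0.4 0 0 0.024 0; -0.4 0 0 0.0245 0; -0.4 0 0 0.0245 0; -0.4 0 0 0.0245 0; -0.4 0 0 0.0245 0")

```text
clock: 43.2
eef_pos: [621.5, -271.7, 248.1]
tcp_rot: [-3.141, 0.0, 1.573]
contact_force: [-6.2, 2.0, 20.5]
opening: 0.472
```

Emit:
apply_moves(motion="-0.4 0 0 -0.0005 0; -0.4 0 0 -0.001 0; -0.4 0 0 -0.001 0; 0 0 0 -0.001 0; 0.1 0 0 -0.001 0; 0.2 0 0 -0.001 0; 0.3 0 0 -0.001 0; 0.4 0 0 -0.001 0; 0.5 0 0 -0.001 0; 0.5 0 0 -0.001 0; 0.5 0 0 -0.02 0; 0.5 0 0 -0.05 0; 0.5 0 0 -0.08 0; 0.5 0 0 -0.11 0; 0.5 0 0 -0.15 0; 0.5 0 0 -0.18 0; 0.5 -0.03 -0.03 -0.2 0; 0.5 -0.06 -0.07 -0.2 0; 0.5 -0.09 -0.11 -0.2 0; 0.5 -0.1 -0.15 -0.2 0")

```text
clock: 44.87
eef_pos: [489.1, -365.9, 446.5]
tcp_rot: [3.14, 0.002, 1.573]
contact_force: [0.1, -0.7, -0.1]
opening: 0.753
```

Emit:
apply_moves(motion="0.5 0 -0.03 0 0; 0.5 0 -0.06 0 0; 0.5 0 -0.1 0 0; 0.5 0 -0.1 0 0; 0.5 0 -0.1 0 0; 0.5 0 -0.1 0 0")

```text
clock: 45.37
eef_pos: [390.1, -364.7, 446.3]
tcp_rot: [3.141, 0.001, 1.572]
contact_force: [0.3, -0.0, -0.2]
opening: 0.749
```

```bash
python3 look.py g28 628 -60 60 110;python3 look.py g29 640 203 80 40;  python3 -c "
from h import *
for c in ('side','top'):
  f=grab_frame(c)
  for n in ('ring_mid','flask_mid','beaker_mid','tall_bottle_mid','small_bottle_mid','conical_mid','wash_mid','stirrer_plate'): print(c,n,[([round(x) for x in d['point']],d['conf']) for d in spotter.place_of(n,c)][:2])"
```

```text
side origin 198 122 scale 1.8181818181818181
top origin 218 81 scale 1.8181818181818181
[ 390.9 -364.6  446. ] [-0.2  0.7  0.1] 0.7531497087928184
side origin 259 127 scale 5.0
top origin 192 143 scale 5.0
[ 390.9 -364.5  445.7] [ 0.4  1.2 -0.2] 0.7465879514935619
side ring_mid [([633, -4, 20], 0.77)]
side flask_mid [([632, -4, 91], 0.6)]
side beaker_mid [([642, 203, 92], 0.91)]
side tall_bottle_mid []
side small_bottle_mid [([620, -271, 53], 0.96)]
side conical_mid [([767, 75, 53], 0.71)]
side wash_mid [([645, 425, 66], 0.98)]
side stirrer_plate [([646, 202, 51], 0.75)]
top ring_mid [([636, -6, 18], 0.73)]
top flask_mid [([637, -6, 95], 0.79)]
top beaker_mid [([643, 202, 90], 0.71)]
top tall_bottle_mid [([625, -164, 75], 0.96)]
top small_bottle_mid [([620, -274, 47], 0.94)]
top conical_mid [([769, 83, 53], 0.93)]
top wash_mid [([642, 427, 70], 0.91)]
top stirrer_plate [([643, 201, 93], 0.73), ([641, 202, 48], 0.66)]
```

View pics/g28.png

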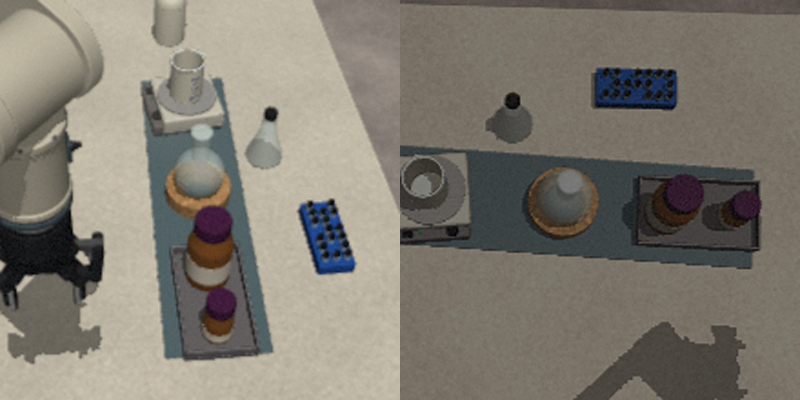

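View pics/g29.png

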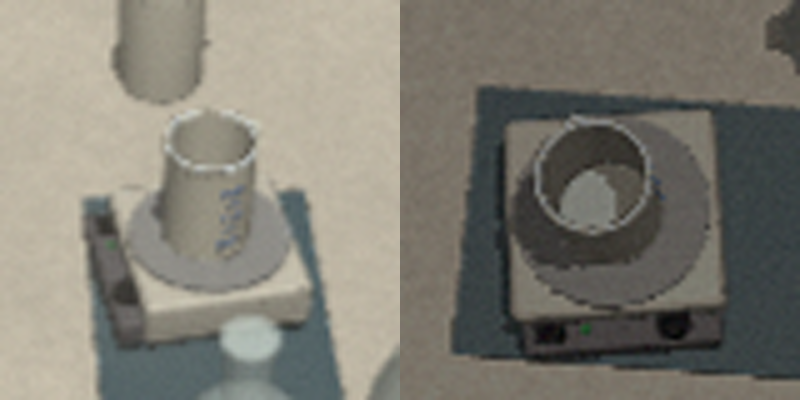

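```bash
python3 -c "
from h import *
t=grab_frame('top')
print(cam(t,192+194.5/5-.5,143+175.5/5-.5,129).round(1), cam(t,192+212/5-.5,143+209/5-.5,49).round(1))
print(r.sign_off())"
```

```text
[640.8 202.4 129. ] [642.9 201.9  49. ]
the job is handed in; nothing more can be done
None
```

I placed all five things in the order asked and handed the job in at about 46 s. The one doubt is the round flask: it leaned well over in the ring during placing, though it never fell.

**The flask:** when I first let go, it sat about 1.5 mm high in the ring. It rose partly out of the ring and leaned against one finger, and did not seat properly. I took it by the neck again, let it settle between the nearly closed fingers and opened them slowly. After that it stood upright on its own, and it still did in the last pictures.

**Last checks, from both cameras with the arm clear:**

| Thing | Where it stands | Where it should be |
|---|---|---|
| White beaker | about 1–2 mm from the plate's centre | middle of the plate |
| Cork ring | about (633, -5) mm, flat | midpoint (632, -7) mm |
| Round flask | upright, in line with the ring to about 2 mm; its mid-point is about 91–95 mm up | 93.5 mm when seated |
| Tall bottle | upright, at the ring end of the tray | next to the ring |
| Small bottle | upright, at the far end of the tray | other end |
| Conical flask and wash bottle | within a few mm of their first readings, which is the error of the measurement | not moved |

**Disagreements between the cameras:** the two differ by about 3 mm in x. For the ring's y the readings spread from -2 to -10 mm, so the ring's place is good only to about 3 mm. In the last pictures the side camera did not report the tall bottle. The top camera found it, and it is plain in both pictures.

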